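# Find and mark the high spot of a trolley castor wheel

## Task

A trolley castor wheel on the checking stand thumps once a turn. Turn it slowly by its crank knob (always less than half a turn a second), past all its rises, to find its one highest spot; stop it with that spot under the gauge foot, so that the needle stands at its greatest reading, and only then press the red marker cap fully down, never with the wheel at any other place. Let go and leave the wheel there, keep off the gauge, and leave the jar, tape, bottle and brass bush as they stand.

Things in the scene. Friction and masses are not known exactly. Their poses are not given: they have to be found in the camera images.
- stand: Fixed wheel-checking stand: grey base plate 340 x 340 x 15 mm (its centre at x +5, y +10 mm). Origin: underside of the plate, straight below the wheel's axle; z up, x away from the robot (yawed a little), y to the left. It carries wheel, gauge, hood and a blue block (50 x 40 mm, top at height 90 mm, centre at x 0, y +145 mm) with the marker. Offsets below are in this frame.
- wheel_axle (a point): On the axle, top of the red hub, 92 mm above the table. The wheel lies flat: black tyre of radius 80 mm between heights 41 and 81 mm, with three smooth rises standing out 5 mm (the high spot), 3 mm and 2 mm, each 30 to 45 degrees wide, at unknown places; at the start the high spot is 30 degrees or more from the gauge foot. An aluminium crank arm (top at height 91 mm) carries the knob.
- hood_front (a point): Middle of the near lower edge (blue strip) of a fixed clear hood plate over the far half of the wheel: 100 x 150 mm, underside at height 270 mm, top of its frame 283 mm, x +15 to +115, y -75 to +75 mm, on a 20 mm post at x +155, y -100 mm. A vertical gripper cannot follow the knob round beneath it; one leaning back towards the robot by about 40 degrees can.
- wheel (a joint): Angle of the wheel about its axle, rad, counter-clockwise from above positive, any number of turns. At value a the crank knob stands at (40 cos a, 40 sin a) mm in the stand's frame. It turns with a light drag (about 3 N at the knob) and stays where it is left. The value says nothing of where the high spot is.
- knob_mid (a point): Mid-height of the crank knob, a black upright cylinder 24 mm in diameter from height 95 to 142 mm; this point is on its axis, 121 mm above the table. The knob spins freely on its pin, so the gripper need not turn as the crank goes round.
- gauge (a joint): Gauge reading, rad: a yellow bar with red needle, hinged on an upright pin at x -35, y +92 mm, lying towards the stand's +x at height 58 mm, sprung lightly (about 1 N), its brass foot, 35 mm from the hinge, resting on the tyre's left side. About 0 on the round of the tyre; grows as the needle swings left (+y), about 0.029 rad per mm of rise under the foot.
- gauge_foot_rest (a point): Fixed point where the gauge foot touches the round of the tyre: left side of the wheel, x 0, y +80 mm, 58 mm above the table.
- needle_tip (a point): Tip of the red needle, 182 mm from the gauge's hinge, over a white scale block with a red mark at zero (then black marks every 9.5 mm); each mm of rise moves it about 5 mm to the left.
- marker_top (a point): Centre of the upper side of the red marker cap (28 mm in diameter) on top of the blue block to the left of the gauge, facing straight up. Pressed straight down it travels 6 mm, fully down at 5 N, and springs back. It marks the tyre at the gauge foot.
- marker (a joint): Travel of the marker cap, m: 0 up, 0.006 fully down.
- jar: Bystander: white jar with an orange label, 64 mm in diameter, 85 mm high, standing on the table; origin at the centre of its underside.
- tape: Bystander: roll of brown tape lying flat, 90 mm in diameter, 22 mm high; origin at the centre of its underside.
- bottle: Bystander: slim white bottle with a blue cap, 44 mm in diameter, 100 mm high; origin at the centre of its underside.
- bush: Bystander: brass flanged bush, 32 mm in diameter, 28 mm high, standing on the near right corner of the stand's plate; origin at the centre of its underside.

How it is judged:
By the outcome, as a careful person would: the job done as asked, in the order asked, and still so for the second after the job is handed in, with the robot touching nothing.
It also fails if it takes over 72 s, if anything falls off the work surface, if the arm or the gripper's body presses on something with over 40 N, if the wrist force passes 120 N, or if a joint passes its speed limit or range.

## Robot

A 6-joint arm with a two-finger parallel gripper is mounted at the origin on the work surface. World frame = base frame: x ahead of the robot, y to its left, z up, the work surface at z = 0. Lengths are in m, angles in rad, forces in N, time in s.
With the tool pointing down it reaches from about 0.375 to 0.9 m from the base axis. Payload 3.1 kg.
Tool frame: the origin (TCP) lies between the finger pads; the fingertips stand robot.tip_extent ahead of it and the grasp point (between the pads) lies 3 mm ahead of it (robot.tip_extent is the distance from the TCP to the fingertips, in m); z points along the fingers, x is the direction in which the jaws open and shut, and the axes are right-handed (so a half turn about z gives the same grasp; the last joint's range is limited). The gripper opens to 87 mm and grips with 3 to 60 N. Pads are 19 mm wide; open, the fingers measure 117 mm over their backs; the gripper's body (75 mm by 190 mm) begins 51 mm behind the grasp point.
Start: joints at [0.973, 0.527, 1.433, -0, 1.181, -0.178], TCP at [0.255, 0.571, 0.245] pointing down, gripper open.
Joint ranges: [-3.08, 3.08], [-0.75, 2.2], [0.22, 2.44], [-1.43, 4.57], [0, 2.65], [-2.85, 2.85]. Speed limits (rad/s): [2.79, 2.79, 3.14, 3.14, 3.14, 3.14].

## Interface

Orientations are given as a unit quaternion [x, y, z, w].
In Python, from rig import robot, cams gives the robot as it stands.
- The arm moves only by the tool carry_out, never from a script. Its argument "steps" is a list of rows, each a list of 3 entries, a list of its own where there are three numbers: the shift along the world's x, y, z in cm, then the turn about the world's z in degrees, then the closure, from 0 (fully open) to 1 (shut). In form: [[[dx, dy, dz], spin, fingers], ...]. A call has 1 to 10 rows; each row shifts and turns the pose as measured when the row begins; what a row does not reach is not made up. A row lasts 1/10 s, in which the tool goes at most 50 mm and 8.59 degrees, less where a joint would pass 70% of its speed; a pose out of reach is approached as far as the arm can. A call with a gripper value outside its range is refused whole. The fingers move at their own pace and stop on an object; "squeeze" is the grip in N (left out, the last holds). Time passes only in rows, so rows that do not move let the fingers close. It gives the time, the measured TCP pose, the force and the opening at its end, in the units of the state.
- robot.get_obs(): the state, without advancing time (a new reading comes with each control period).
- cams.camera(name): name is "side" or "top"; returns a dict with "pixels" (384x512x3 uint8, red, green, blue), "fx", "fy", "cx", "cy" (pixels), "k1" (the pictures are not rectified: a ray, as slopes to the right and down, at radius r is drawn at 1 + k1 r^2 times it, then the intrinsics apply), "eye" and "rotation" of the camera in the world. Camera axes: x right, y up, looking along -z (the intrinsics and any distortion apply to the point x, -y, -z); pixel columns grow to the right and rows downward; lengths in m; the calibration is good to about 2 mm. A picture is of the moment at which its call begins. There is no depth.
- robot.hand_in(): hands the job in, once; it reports no verdict.
The state is a dict: "time": time; "q": joint angles; "joint_velocities": joint speeds; "joint_torque": joint torques, N m; "position": TCP position; "tool_rot": TCP orientation; "ft_force": force on the tool from outside, world axes, zero at the start; "moment": the same for the moment, N m; "grip_width": finger opening in m.
Only numpy, scipy, OpenCV 4.12 (cv2) and the standard library are available. Lean on these libraries where they do the work, as an engineer would, in place of code of your own. Each camera call takes 0.05 s, during which the arm holds its last target. There are 200 camera calls.

## Working session

There is one attempt and no reset: what is moved stays moved. The work goes in short steps, Python scripts to look and compute and a tool call to move; the robot and the scene stay as the last step left them, time stands still between calls to the robot, and variables do not carry over. Pictures are saved under pics/ and viewed, about 8 in all and at most 12, crops included, and the job is handed in when it is done.

Besides the shell and the picture viewer there is one more tool, called after "Request:" by a JSON object that holds its "method" and its "body", one argument or row to a line. carry_out: Moves the arm, as the interface text tells. Its arguments: {"type":"object","properties":{"steps":{"type":"array"},"squeeze":{"type":"number"}},"required":["steps"]}

```bash
ls; mkdir -p pics; python3 - <<'E'
from rig import robot,cams
import cv2,numpy as np
o=robot.get_obs();print(o, robot.tip_extent)
for n in("side","top"):
    c=cams.camera(n);cv2.imwrite(f"pics/{n}0.png",cv2.resize(c["pixels"][:,:,::-1],(800,600),interpolation=cv2.INTER_CUBIC))
    print(n,{k:v for k,v in c.items() if k!="pixels"})
E
```

```text
pics
{'time': 0.0, 'q': array([ 9.72521781e-01,  5.28477162e-01,  1.43392304e+00, -2.05953195e-05,
        1.18135962e+00, -1.78523438e-01]), 'joint_velocities': array([-0.00012861,  0.00113736,  0.00120223,  0.00050617,  0.00051624,
        0.00153242]), 'joint_torque': array([-2.34697491e-04, -4.40036452e+01, -1.76596516e+01,  6.32374990e-02,
        5.81848703e-02, -1.45330782e-04]), 'position': array([0.25430549, 0.57016941, 0.24355822]), 'tool_rot': array([ 8.38905349e-01,  5.44276255e-01, -9.95624273e-04,  4.27751297e-04]), 'ft_force': array([ 0.26875787,  0.99113403, -0.0792449 ]), 'moment': array([-0.05553338,  0.02621546,  0.03132767]), 'grip_width': 0.08728243060729039} 0.022
side {'fx': 399.3823814547884, 'fy': 399.3823814547884, 'cx': 257.3470772512449, 'cy': 192.5725695038847, 'k1': 0.007644723494517877, 'eye': array([ 0.56657496, -0.96981274,  0.82802351]), 'rotation': array([ 0.46864435, -0.01244373, -0.0212411 ,  0.88304385])}
top {'fx': 379.8422398785701, 'fy': 379.8422398785701, 'cx': 252.71433716728973, 'cy': 193.33350453891487, 'k1': -0.1288887601274143, 'eye': array([ 0.42946738, -0.03378882,  1.40597691]), 'rotation': array([-0.05395058,  0.04041111,  0.71441335, -0.69646956])}
```

View pics/top0.png

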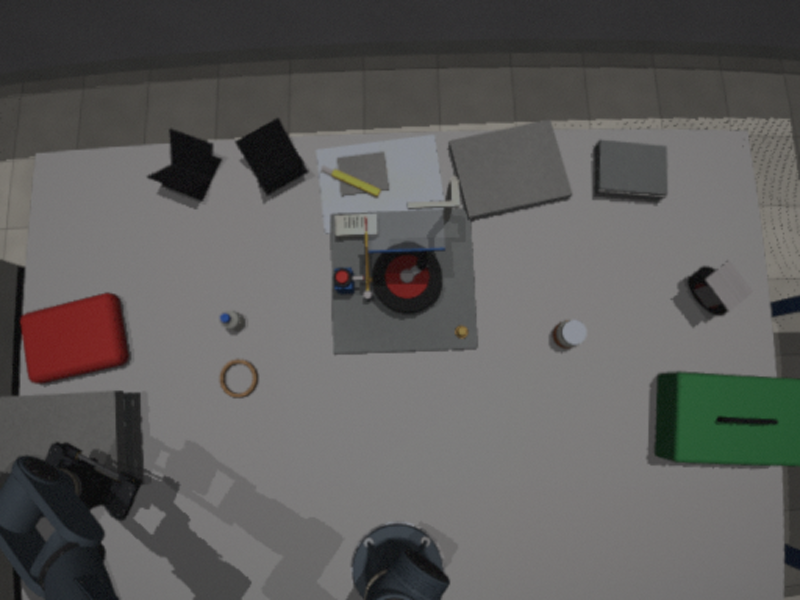

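View pics/side0.png

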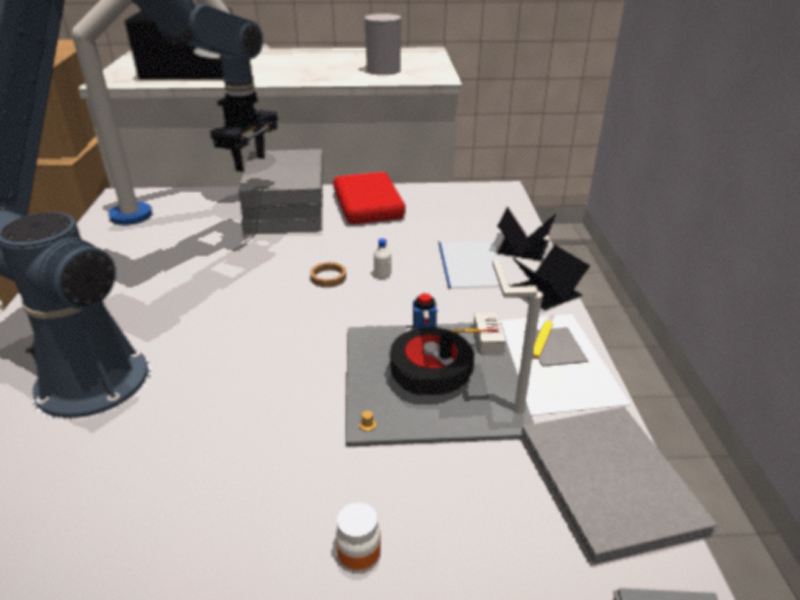

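The top view shows the stand around (405,280), the hub at (407,277), the knob at about (422,268), the marker cap at (343,277), the needle tip near (366,220) and the hood edge at row 250. The side view agrees, and shows the bush on the near right corner and the jar well clear.

```bash
cat > h.py <<'E'
import numpy as np,cv2
from scipy.spatial.transform import Rotation as R
from rig import robot,cams
def ray(c,u,v):
    x=(u-c["cx"])/c["fx"];y=(v-c["cy"])/c["fy"];rd=np.hypot(x,y);r=rd
    for _ in range(20): r=rd/(1+c["k1"]*r*r)
    s=r/rd;return R.from_quat(c["rotation"]).apply([x*s,-y*s,-1])
def atz(c,u,v,z):
    d=ray(c,u,v);e=c["eye"];return e+d*(z-e[2])/d[2]
def proj(c,P):
    p=R.from_quat(c["rotation"]).inv().apply(np.atleast_2d(P)-c["eye"])
    x=p[:,0]/-p[:,2];y=-p[:,1]/-p[:,2];k=1+c["k1"]*(x*x+y*y)
    return np.c_[c["fx"]*x*k+c["cx"],c["fy"]*y*k+c["cy"]]
def crop(c,u0,v0,u1,v1,f,name):
    cv2.imwrite(name,cv2.resize(c["pixels"][v0:v1,u0:u1,::-1],None,fx=f,fy=f,interpolation=cv2.INTER_CUBIC))
E
python3 - <<'E'
from h import *
c=cams.camera("top");s=.64
for n,u,v,z in[("nl",333,354,.015),("nr",477.5,349.5,.015),("fl",331,213,.015),("hub",407,277,.092),("knob",422,265,.142),("cap",343,277,.1),("hoodL",370,250,.27),("hoodR",445,249,.27),("bush",461,331,.04),("jar",571,333,.085)]:
    print(n,(atz(c,u*s,v*s,z)*1000).round())
crop(c,200,125,310,230,7,"pics/c1.png")
d=cams.camera("side");crop(d,215,150,365,290,5,"pics/c2.png")
E
```

```text
nl [498. 139.  15.]
nr [ 500. -200.   15.]
fl [839. 141.  15.]
hub [662. -39.  92.]
knob [679. -72. 142.]
cap [665. 104. 100.]
hoodL [687.  32. 270.]
hoodR [ 684. -114.  270.]
bush [ 542. -161.   40.]
jar [ 527. -404.   85.]
```

View pics/c1.png

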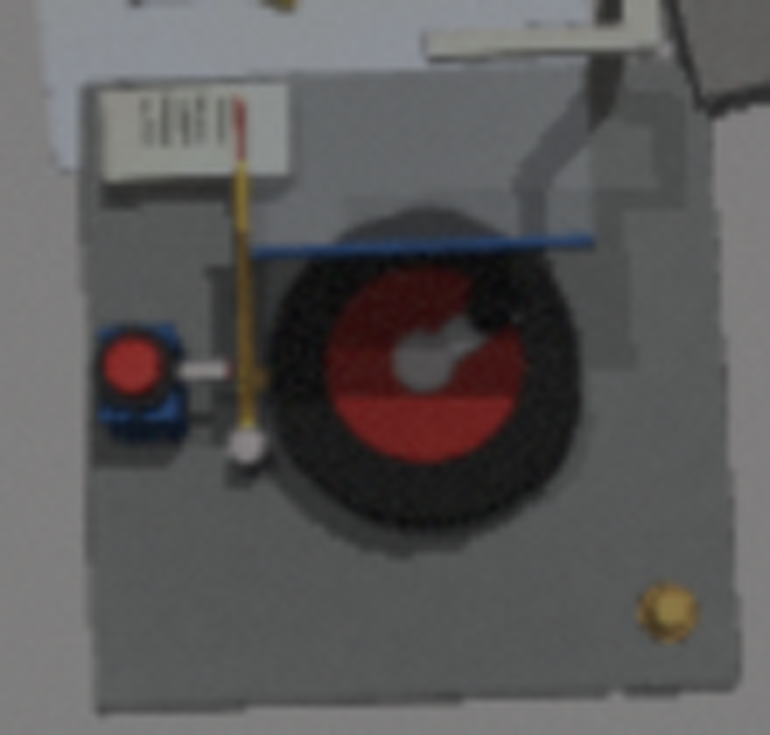

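The crop puts the hub at (425,360), the knob top at about (495,305), the blue hood edge at row ~247, and the needle at the zero mark (238,120). Next I'll look at the gripper's shape and the side view.

```bash
python3 - <<'E'
from h import *
c=cams.camera("side");p=c["pixels"][:,:,::-1]
a=cv2.resize(p[40:120,120:200],(400,400),interpolation=cv2.INTER_CUBIC);b=cv2.resize(p[185:265,240:320],(400,400),interpolation=cv2.INTER_CUBIC)
cv2.imwrite("pics/c3.png",np.hstack([a,b]))
for P in ([.254,.57,.2435],[.254,.57,.295],[.254,.57,.485]): print((proj(c,P)-[120,40])*5)
o=robot.get_obs();print(R.from_quat(o["tool_rot"]).as_matrix().round(3))
E
```

```text
[[197.01995724 297.38018088]]
[[188.02331155 234.02049838]]
[[151.62997627 -21.81128479]]
[[ 0.408  0.913 -0.001]
 [ 0.913 -0.408 -0.001]
 [-0.001 -0.    -1.   ]]
```

View pics/c3.png

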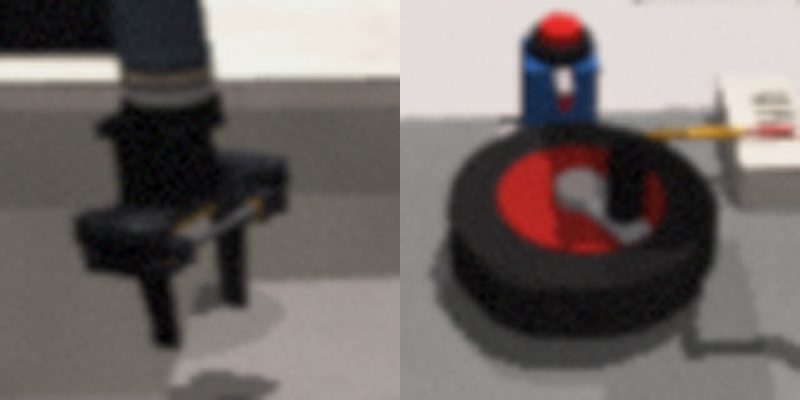

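The gripper has a wide crossbar, then a narrower upper body. A vertical gripper therefore can't reach the knob at the far side. I'll lift, go to the front, and see how the tool behaves at the edge of its reach, where it may gain the lean.

Request:
{"method": "carry_out", "body": {
  "steps": [
    [[0,0,4.5],0,0],
    [[0,0,4.5],0,0],
    [[0,0,4.5],0,0],
    [[2,-4.5,1],4,0],
    [[2,-4.5,0],4,0],
    [[2,-4.5,0],4,0],
    [[2,-4.5,0],4,0],
    [[2,-4.5,0],4,0],
    [[2,-4.5,0],2,0],
    [[2,-4.5,0],0,0]
  ]
}}

```text
time: 1.25
position: [0.3925, 0.2517, 0.3928]
tool_rot: [0.709, 0.705, 0.002, 0.003]
ft_force: [0.2, 0.0, 0.5]
grip_width: 0.0869
```

Request:
{"method": "carry_out", "body": {
  "steps": [
    [[2,-4.5,0],0,0],
    [[2,-4.5,0],0,0],
    [[2,-4.5,0],0,0],
    [[2,-4.5,0],0,0],
    [[2,-4.5,0],0,0],
    [[2,-4.5,0],0,0],
    [[3,-4,0],0,0],
    [[5,0,0],0,0],
    [[5,0,0],0,0],
    [[5,0,0],0,0]
  ]
}}

```text
time: 2.25
position: [0.691, -0.0734, 0.3943]
tool_rot: [0.715, 0.7, 0.002, 0.004]
ft_force: [0.7, -0.2, 1.0]
grip_width: 0.0871
```

Request:
{"method": "carry_out", "body": {
  "steps": [
    [[5,0,2],0,0],
    [[5,0,2],0,0],
    [[5,0,2],0,0],
    [[5,0,0],0,0],
    [[5,0,0],0,0],
    [[5,0,0],0,0]
  ]
}}

```text
time: 2.85
position: [0.8944, -0.067, 0.3896]
tool_rot: [0.715, 0.699, 0.014, 0.013]
ft_force: [0.2, -0.2, 2.2]
grip_width: 0.0866
```

```bash
python3 - <<'E'
from h import *
o=robot.get_obs();print(o["time"],o["q"].round(3),o["position"].round(3),R.from_quat(o["tool_rot"]).as_matrix().round(3))
E
```

```text
2.85 [-0.201  0.939  0.222  0.008  1.944 -1.746] [ 0.894 -0.067  0.39 ] [[ 0.023  0.999  0.038]
 [ 1.    -0.023  0.   ]
 [ 0.001  0.038 -0.999]]
```

Request:
{"method": "carry_out", "body": {
  "steps": [
    [[5,0,0],0,0],
    [[5,0,0],0,0],
    [[5,0,0],0,0],
    [[5,0,0],0,0],
    [[5,0,0],0,0]
  ]
}}

```text
time: 3.35
position: [0.9676, -0.0547, 0.3076]
tool_rot: [0.712, 0.696, 0.06, 0.063]
ft_force: [-0.8, -1.3, -0.1]
grip_width: 0.0868
```

Request:
{"method": "carry_out", "body": {
  "steps": [
    [[0,0,5],0,0],
    [[0,0,5],0,0],
    [[0,0,5],0,0],
    [[0,0,5],0,0],
    [[0,0,5],0,0]
  ]
}}

```text
time: 3.85
position: [0.89, -0.049, 0.4861]
tool_rot: [0.712, 0.696, 0.066, 0.064]
ft_force: [0.6, 0.5, 0.1]
grip_width: 0.0871
```

Pushing against the reach limit leans the tool outwards, and the lean persists. I'll continue.

Request:
{"method": "carry_out", "body": {
  "steps": [
    [[5,0,1],0,0],
    [[5,0,1],0,0],
    [[5,0,1],0,0],
    [[5,0,2],0,0],
    [[5,0,2],0,0],
    [[5,0,2],0,0]
  ]
}}

```text
time: 4.45
position: [0.9649, -0.0383, 0.465]
tool_rot: [0.702, 0.686, 0.133, 0.136]
ft_force: [-0.2, 0.3, -0.7]
grip_width: 0.0872
```

Request:
{"method": "carry_out", "body": {
  "steps": [
    [[5,0,2],0,0],
    [[5,0,2],0,0],
    [[5,0,2],0,0],
    [[5,0,2],0,0],
    [[5,0,2],0,0],
    [[5,0,2],0,0]
  ]
}}

```text
time: 5.05
position: [1.0282, -0.0303, 0.4609]
tool_rot: [0.686, 0.67, 0.198, 0.203]
ft_force: [0.7, 0.5, 0.4]
grip_width: 0.0868
```

Request:
{"method": "carry_out", "body": {
  "steps": [
    [[5,0,2],0,0],
    [[5,0,2],0,0],
    [[5,0,2],0,0],
    [[5,0,2],0,0]
  ]
}}

```text
time: 5.45
position: [1.0667, -0.0261, 0.4612]
tool_rot: [0.672, 0.656, 0.24, 0.246]
ft_force: [0.3, -0.7, 0.5]
grip_width: 0.0869
```

```bash
python3 - <<'E'
from h import *
o=robot.get_obs();M=R.from_quat(o["tool_rot"]).as_matrix();print(o["time"],o["q"].round(3),o["position"].round(4),M.round(3), np.degrees(np.arccos(-M[2,2])))
c=cams.camera("top");print(o["position"]+.003*M[:,2])
ax=np.array([.663,-.040,0])
for a in(-50,-55,-60,-65,-70,-75):
    t=np.radians(a);print(a,(proj(c,ax+[.04*np.cos(t),.04*np.sin(t),.142])-[200,125])*7)
print((proj(c,ax+[0,0,.092])-[200,125])*7,(proj(c,ax+[.0,.145,.106])-[200,125])*7,(proj(c,ax+[.147,.092,.06])-[200,125])*7)
E
```

```text
5.45 [-0.15   0.934  0.22   0.084  1.291 -1.69 ] [ 1.0667 -0.0261  0.4612] [[ 0.025  0.764  0.645]
 [ 1.    -0.019 -0.016]
 [ 0.     0.645 -0.764]] 40.15703188483972
[ 1.06864646 -0.0261089   0.45895653]
-50 [[486.47737265 292.76355958]]
-55 [[491.03999232 298.25129337]]
-60 [[495.10148869 304.11081797]]
-65 [[498.63060773 310.29818872]]
-70 [[501.60003732 316.76689805]]
-75 [[503.98662868 323.46821165]]
[[424.67091771 364.82079461]] [[133.32511493 367.96425065]] [[241.02340458 103.6510294 ]]
```

Lean is 40°. The knob is at about a = -60°, near (0.684, -0.075). Now moving back, then down in front of it.

Request:
{"method": "carry_out", "body": {
  "steps": [
    [[-4.7,-0.4,0],0,0],
    [[-4.7,-0.4,0],0,0],
    [[-4.7,-0.4,0],0,0],
    [[-4.7,-0.4,0],0,0],
    [[-4.7,-0.4,0],0,0],
    [[-4.7,-0.4,0],0,0],
    [[-4.7,-0.4,0],0,0],
    [[-4.7,-0.4,0],0,0],
    [[-4.7,-0.4,0],0,0],
    [[-4.7,-0.4,0],0,0]
  ]
}}

```text
time: 6.5
position: [0.5933, -0.0642, 0.4362]
tool_rot: [0.674, 0.66, 0.233, 0.236]
ft_force: [-0.6, -0.8, 1.0]
grip_width: 0.0871
```

Request:
{"method": "carry_out", "body": {
  "steps": [
    [[0,-0.2,-4.5],0,0.2],
    [[0,-0.2,-4.5],0,0.2],
    [[0,-0.2,-4.5],0,0.2],
    [[0.4,-0.2,-4.5],0,0.2],
    [[0.4,-0.2,-4],0,0.2],
    [[0,0,0],0,0.2]
  ]
}}

```text
time: 7.1
position: [0.5997, -0.0695, 0.242]
tool_rot: [0.678, 0.657, 0.229, 0.236]
ft_force: [-0.6, 0.7, -0.6]
grip_width: 0.0699
```

```bash
python3 - <<'E'
from h import *
o=robot.get_obs();M=R.from_quat(o["tool_rot"]).as_matrix();g=o["position"]+.003*M[:,2];print(g.round(4),M[:,2].round(3),M[:,0].round(3),o["grip_width"],np.array([.684,-.075,.121])-g)
c=cams.camera("top");crop(c,200,125,310,230,7,"pics/c4.png")
print((proj(c,g)-[200,125])*7)
E
```

```text
[ 0.6016 -0.0695  0.2397] [ 0.621 -0.02  -0.783] [ 0.031  1.    -0.   ] 0.0698965441178134 [ 0.08243132 -0.0054909  -0.11869708]
[[494.9494651  441.15803747]]
```

View pics/c4.png

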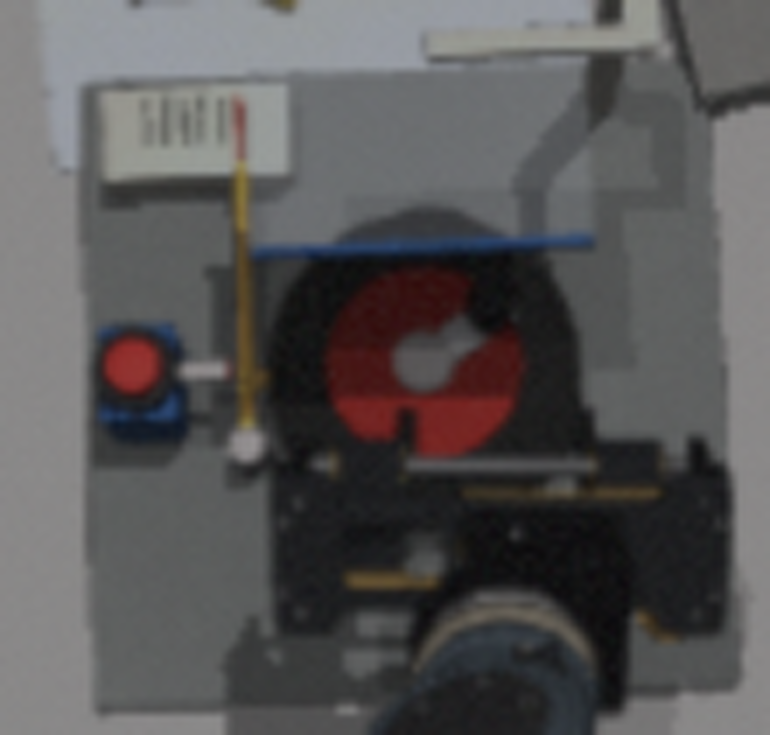

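The gripper is centred in y on the knob (493,305), and the fingers are clear of everything. Going in along the tool axis.

Request:
{"method": "carry_out", "body": {
  "steps": [
    [[2,-0.1,-2.9],0,0.2],
    [[2,-0.1,-2.9],0,0.2],
    [[2,-0.1,-2.9],0,0.2],
    [[1.2,-0.1,-1.8],0,0.2],
    [[0.5,-0.1,-0.6],0,0.2],
    [[0,0,0],0,0.2]
  ]
}}

```text
time: 7.75
position: [0.6984, -0.0713, 0.1639]
tool_rot: [0.676, 0.663, 0.218, 0.238]
ft_force: [-0.1, 0.3, 0.4]
grip_width: 0.0695
```

```bash
python3 - <<'E'
from h import *
o=robot.get_obs();M=R.from_quat(o["tool_rot"]).as_matrix();g=o["position"]+.003*M[:,2];print(g.round(4),M[:,2].round(3),o["grip_width"],o["ft_force"],np.array([.684,-.075,.121])-g)
c=cams.camera("side");crop(c,215,150,345,260,6,"pics/c5.png")
E
```

```text
[ 0.7002 -0.0714  0.1616] [ 0.61  -0.034 -0.792] 0.06947929376892317 [-0.09783645  0.33595691  0.42517547] [-0.0162038  -0.00357919 -0.04056344]
```

View pics/c5.png

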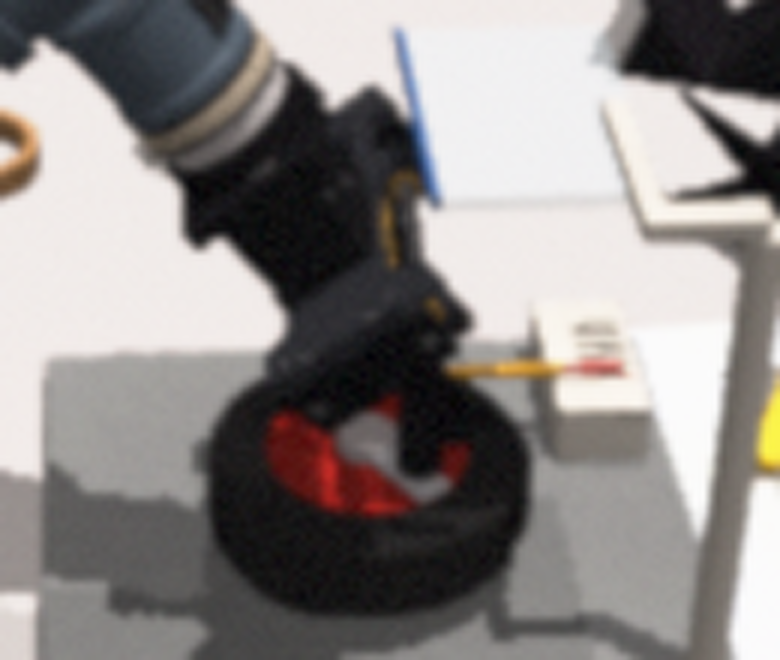

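The tool stands just above and past the knob without touching it; z lagged. Correcting.

Request:
{"method": "carry_out", "body": {
  "steps": [
    [[-1.4,-0.2,-1.0],0,0.2],
    [[-0.6,-0.2,-1.5],0,0.2],
    [[-0.4,0,-1.5],0,0.2],
    [[0,0,0],0,0.2]
  ]
}}

```text
time: 8.2
position: [0.6848, -0.072, 0.143]
tool_rot: [0.682, 0.664, 0.202, 0.229]
ft_force: [-0.4, 0.5, 0.0]
grip_width: 0.0695
```

Request:
{"method": "carry_out", "body": {
  "steps": [
    [[-0.3,-0.2,-1.5],0,0.2],
    [[-0.2,-0.1,-1.0],0,0.2],
    [[0,0,0],0,0.2]
  ]
}}

```text
time: 8.5
position: [0.6864, -0.0735, 0.1236]
tool_rot: [0.686, 0.665, 0.194, 0.224]
ft_force: [0.0, 0.1, -0.4]
grip_width: 0.0696
```

```bash
python3 - <<'E'
from h import *
o=robot.get_obs();M=R.from_quat(o["tool_rot"]).as_matrix();g=o["position"]+.003*M[:,2];print(g.round(4),M.round(3),o["grip_width"],o["ft_force"],np.array([.684,-.075,.121])-g,o["q"].round(3))
E
```

```text
[ 0.6881 -0.0736  0.1211] [[ 0.04   0.825  0.564]
 [ 0.999 -0.016 -0.048]
 [-0.031  0.565 -0.824]] 0.06960767395235565 [ 0.02704558  0.11539872 -0.3521922 ] [-0.00410379 -0.00140069 -0.00014419] [-0.324  0.669  1.804  1.036  0.156 -2.854]
```

The wrist is nearly singular (q5 ≈ 0.16, q6 at its limit) because the lean direction is about 11° out of the arm's own plane. Spinning the tool clockwise should free it.

Request:
{"method": "carry_out", "body": {
  "steps": [
    [[-0.1,0,0.1],-2,0.2],
    [[-0.1,0,0.1],-2,0.2],
    [[0,0,0.1],-3,0.2],
    [[0,0,0.1],-3,0.2]
  ]
}}

```text
time: 8.9
position: [0.6835, -0.0741, 0.1245]
tool_rot: [0.728, 0.619, 0.177, 0.234]
ft_force: [-0.1, 0.2, -0.3]
grip_width: 0.0696
```

```bash
cat > st.py <<'E'
from h import *
def st():
    o=robot.get_obs();M=R.from_quat(o["tool_rot"]).as_matrix();g=o["position"]+.003*M[:,2]
    print("t",o["time"],"g",(g*1000).round(1),"z",M[:,2].round(3),"lean",np.degrees(np.arccos(-M[2,2])).round(1),"jaw",M[:,0].round(2),"w",o["grip_width"].round(4),"F",o["ft_force"].round(1),"q",o["q"].round(2))
    d=g-[.664,-.040,0];print("r,a",np.hypot(d[0],d[1])*1000,np.degrees(np.arctan2(d[1],d[0])))
E
python3 -c "from st import *;st()"
```

```text
Traceback (most recent call last):
  File "st.py", line 4, in st
    print("t",o["time"],"g",(g*1000).round(1),"z",M[:,2].round(3),"lean",np.degrees(np.arccos(-M[2,2])).round(1),"jaw",M[:,0].round(2),"w",o["grip_width"].round(4),"F",o["ft_force"].round(1),"q",o["q"].round(2))
                                                                                                                                           ^^^^^^^^^^^^^^^^^^^^^
AttributeError: 'float' object has no attribute 'round'
```

```bash
sed -i 's/o\["grip_width"\].round(4)/round(o["grip_width"],4)/' st.py; python3 -c "from st import *;st()"
```

```text
t 8.9 g [685.1 -74.4 122. ] z [ 0.548 -0.12  -0.828] lean 34.1 jaw [ 0.17  0.98 -0.03] w 0.0696 F [-0.1  0.2 -0.3] q [-0.29  0.67  1.8   0.47  0.09 -2.15]
r,a 40.39541059301972 -58.50848731647094
```

Good. Closing on the knob.

Request:
{"method": "carry_out", "body": {
  "steps": [
    [[0,0,0],-1,1],
    [[0,0,0],-1,1],
    [[0,0,0],0,1],
    [[0,0,0],0,1],
    [[0,0,0],0,1]
  ],
  "squeeze": 20
}}

```text
time: 9.4
position: [0.6839, -0.0734, 0.1238]
tool_rot: [0.739, 0.607, 0.173, 0.236]
ft_force: [-0.0, 0.9, -0.3]
grip_width: 0.0375
```

```bash
python3 -c "from st import *;st()"
```

```text
t 9.4 g [685.5 -73.8 121.3] z [ 0.543 -0.139 -0.828] lean 34.1 jaw [ 0.2   0.98 -0.03] w 0.0375 F [-0.   0.9 -0.3] q [-0.27  0.67  1.8   0.16  0.08 -1.81]
r,a 40.03728902923951 -57.54843723250023
```

Request:
{"method": "carry_out", "body": {
  "steps": [
    [[0,0,0],0,1],
    [[0,0,0],0,1],
    [[0,0,0],0,1],
    [[0.25,0.2,0],0,1],
    [[0.45,0.35,0],0,1],
    [[0.4,0.4,0],0,1]
  ]
}}

```text
time: 10.0
position: [0.6926, -0.0655, 0.1236]
tool_rot: [0.741, 0.605, 0.172, 0.235]
ft_force: [-3.7, -1.6, 2.1]
grip_width: 0.0238
```

```bash
cat >> st.py <<'E'
def look(name=None):
    c=cams.camera("top")
    a=c["pixels"][130:165,205:250,::-1]
    if name: crop(c,205,130,250,165,16,name)
    # red needle centroid on the scale
    p=c["pixels"].astype(int);m=(p[:,:,0]-np.maximum(p[:,:,1],p[:,:,2]));sub=m[136:147,212:243].clip(20)-20
    ys,xs=np.mgrid[136:147,212:243]
    print("needle u",(sub*xs).sum()/sub.sum(),"v",(sub*ys).sum()/sub.sum(),"w",sub.sum())
E
python3 -c "
from st import *;st();look('pics/n1.png')"
```

```text
t 10.0 g [694.2 -65.9 121.1] z [ 0.539 -0.14  -0.831] lean 33.8 jaw [ 0.21  0.98 -0.03] w 0.0238 F [-3.7 -1.6  2.1] q [-0.25  0.67  1.78  0.01  0.1  -1.63]
r,a 39.7751745308095 -40.67089476252204
needle u 233.86915887850466 v 142.49532710280374 w 107
```

Grasped (23.8 mm), and the wheel is turning. I'll step round and read the needle at each stop.

Request:
{"method": "carry_out", "body": {
  "steps": [
    [[0.4,0.5,0],0,1],
    [[0.33,0.6,0],0,1],
    [[0.25,0.65,0],0,1]
  ]
}}

```text
time: 10.35
position: [0.7016, -0.0506, 0.1236]
tool_rot: [0.742, 0.604, 0.171, 0.235]
ft_force: [-1.8, -4.0, 1.5]
grip_width: 0.0237
```

```bash
python3 -c "
from st import *;st();look()"
```

```text
t 10.35 g [703.3 -51.1 121.1] z [ 0.537 -0.142 -0.831] lean 33.8 jaw [ 0.21  0.98 -0.03] w 0.0237 F [-1.8 -4.   1.5] q [-0.22  0.68  1.75 -0.17  0.12 -1.43]
r,a 40.78915460358043 -15.73390436730418
needle u 233.8695652173913 v 142.34782608695653 w 115
```

Request:
{"method": "carry_out", "body": {
  "steps": [
    [[0.1,0.65,0],0,1],
    [[0,0.65,0],0,1],
    [[-0.1,0.65,0],0,1]
  ]
}}

```text
time: 10.7
position: [0.7036, -0.0339, 0.1237]
tool_rot: [0.743, 0.602, 0.172, 0.236]
ft_force: [2.8, -4.1, -3.3]
grip_width: 0.0235
```

```bash
python3 -c "
from st import *;st();look()"
```

```text
t 10.7 g [705.2 -34.3 121.2] z [ 0.539 -0.144 -0.83 ] lean 33.9 jaw [ 0.22  0.98 -0.03] w 0.0235 F [ 2.8 -4.1 -3.3] q [-0.19  0.68  1.75 -0.32  0.12 -1.24]
r,a 41.588832125937174 7.87237406560546
needle u 233.8448275862069 v 142.33620689655172 w 116
```

Request:
{"method": "carry_out", "body": {
  "steps": [
    [[-0.15,0.65,0],1,1],
    [[-0.25,0.65,0],1,1],
    [[-0.35,0.6,0],1,1],
    [[-0.4,0.5,0],1,1]
  ]
}}

```text
time: 11.15
position: [0.6948, -0.0129, 0.1237]
tool_rot: [0.721, 0.627, 0.181, 0.232]
ft_force: [3.7, -2.7, -4.6]
grip_width: 0.0237
```

```bash
python3 -c "
from st import *;st();look()"
```

```text
t 11.15 g [696.4 -13.3 121.2] z [ 0.552 -0.107 -0.827] lean 34.2 jaw [ 0.15  0.99 -0.03] w 0.0237 F [ 3.7 -2.7 -4.6] q [-0.18  0.67  1.78 -0.1   0.09 -1.51]
r,a 42.046146805549895 39.50036487596683
needle u 229.96453900709218 v 142.38297872340425 w 141
```

A rise has started (needle moved 4 px). Smaller steps here.

Request:
{"method": "carry_out", "body": {
  "steps": [
    [[-0.5,0.45,0],0.5,1],
    [[-0.55,0.35,0],0.5,1]
  ]
}}

```text
time: 11.4
position: [0.6863, -0.0053, 0.1236]
tool_rot: [0.715, 0.633, 0.185, 0.231]
ft_force: [6.1, 0.9, -4.5]
grip_width: 0.0233
```

```bash
python3 -c "
from st import *;st();look()"
```

```text
t 11.4 g [688.   -5.6 121.2] z [ 0.557 -0.097 -0.825] lean 34.4 jaw [ 0.13  0.99 -0.03] w 0.0233 F [ 6.1  0.9 -4.5] q [-0.17  0.67  1.81 -0.03  0.07 -1.59]
r,a 41.92829091108629 55.1603708829684
needle u 232.53333333333333 v 141.96140350877192 w 285
```

```bash
python3 -c "
from st import *;look('pics/n2.png')"
```

```text
needle u 233.0752688172043 v 143.0 w 93
```

View pics/n2.png

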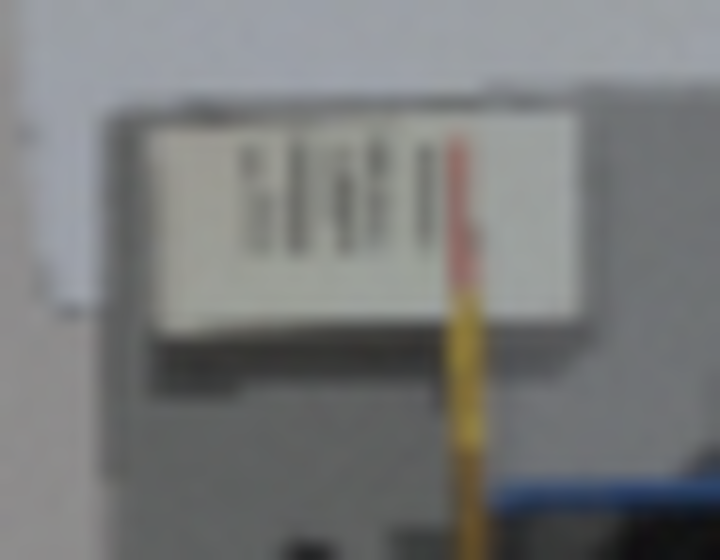

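The crop shows the needle back near zero at (458,210), with the fixed red mark beside it at (475,240). That mark contaminated my centroid, so I'll measure the yellow bar instead.

```bash
cat >> st.py <<'E'
def look(name=None,n=1):
    c=cams.camera("top")
    if name: crop(c,205,130,250,165,16,name)
    p=c["pixels"].astype(float);w=(np.minimum(p[...,0],p[...,1])-p[...,2]-15).clip(0)
    vs=np.arange(148,159);us=np.arange(212,245);s=w[148:159,212:245]
    m=(s*us).sum(1)/s.sum(1).clip(1e-6);print("bar u",round((s*us[None]).sum()/s.sum(),3),"vmean",round((s*vs[:,None]).sum()/s.sum(),2),"w",s.sum().round())
    r=(p[...,0]-np.maximum(p[...,1],p[...,2])-5).clip(0)[137:147,216:240].sum(0);print("red",dict(zip(range(216,240),r.astype(int))))
E
python3 -c "
from st import *;st();look()
import cv2
im=cv2.imread('pics/n1.png')"
```

```text
t 11.5 g [687.1  -5.  121.1] z [ 0.556 -0.097 -0.826] lean 34.4 jaw [ 0.13  0.99 -0.03] w 0.0239 F [ 3.2  3.6 -1.9] q [-0.17  0.67  1.81 -0.03  0.07 -1.58]
r,a 41.94309289986652 56.59825559490853
bar u 233.581 vmean 152.86 w 664.0
red {216: np.int64(0), 217: np.int64(0), 218: np.int64(0), 219: np.int64(0), 220: np.int64(0), 221: np.int64(0), 222: np.int64(0), 223: np.int64(0), 224: np.int64(0), 225: np.int64(0), 226: np.int64(0), 227: np.int64(0), 228: np.int64(0), 229: np.int64(0), 230: np.int64(0), 231: np.int64(0), 232: np.int64(0), 233: np.int64(214), 234: np.int64(68), 235: np.int64(0), 236: np.int64(0), 237: np.int64(0), 238: np.int64(0), 239: np.int64(0)}
```

Request:
{"method": "carry_out", "body": {
  "steps": [
    [[-0.6,0.35,0],0,1],
    [[-0.62,0.22,0],0,1]
  ]
}}

```text
time: 11.75
position: [0.6754, 0.0001, 0.1236]
tool_rot: [0.715, 0.633, 0.185, 0.232]
ft_force: [4.4, -0.7, -4.5]
grip_width: 0.0235
```

```bash
sed -i 's/print("red".*/i=r.nonzero()[0];print("red",{int(k+216):int(r[k]) for k in i})/' st.py; python3 -c "
from st import *;st();look()"
```

```text
t 11.75 g [ 6.770e+02 -2.000e-01  1.211e+02] z [ 0.558 -0.098 -0.824] lean 34.5 jaw [ 0.13  0.99 -0.03] w 0.0235 F [ 4.4 -0.7 -4.5] q [-0.16  0.66  1.83 -0.14  0.05 -1.47]
r,a 41.88076967280905 71.87054500616586
bar u 233.979 vmean 152.56 w 523.0
red {233: 122, 234: 215, 235: 1}
```

Request:
{"method": "carry_out", "body": {
  "steps": [
    [[-0.65,0.15,0],0,1],
    [[-0.65,0,0],0,1]
  ]
}}

```text
time: 12.0
position: [0.6632, 0.0018, 0.1236]
tool_rot: [0.715, 0.632, 0.186, 0.232]
ft_force: [3.4, 2.8, -5.1]
grip_width: 0.0235
```

```bash
python3 -c "
from st import *;st();look()"
```

```text
t 12.0 g [664.9   1.5 121.1] z [ 0.559 -0.098 -0.823] lean 34.6 jaw [ 0.13  0.99 -0.03] w 0.0235 F [ 3.4  2.8 -5.1] q [-0.16  0.65  1.87 -0.26  0.02 -1.35]
r,a 41.55053909020782 88.80333829264768
bar u 233.977 vmean 152.54 w 525.0
red {233: 120, 234: 214, 235: 1}
```

Request:
{"method": "carry_out", "body": {
  "steps": [
    [[-0.65,-0.1,0],0,1],
    [[-0.65,-0.15,0],0,1]
  ]
}}

```text
time: 12.25
position: [0.6505, -0.0002, 0.1237]
tool_rot: [0.715, 0.633, 0.185, 0.231]
ft_force: [6.4, -1.9, -9.8]
grip_width: 0.0233
```

```bash
python3 -c "
from st import *;st();look()"
```

```text
t 12.25 g [ 6.522e+02 -5.000e-01  1.212e+02] z [ 0.557 -0.097 -0.825] lean 34.4 jaw [ 0.13  0.99 -0.03] w 0.0233 F [ 6.4 -1.9 -9.8] q [-0.17  0.64  1.9  -0.37  0.   -1.25]
r,a 41.26650464389866 106.61389571075406
bar u 233.972 vmean 152.54 w 533.0
red {233: 123, 234: 217}
```

Request:
{"method": "carry_out", "body": {
  "steps": [
    [[-0.63,-0.25,0],0,1],
    [[-0.6,-0.35,0],0,1]
  ]
}}

```text
time: 12.5
position: [0.6388, -0.0065, 0.1238]
tool_rot: [0.718, 0.633, 0.179, 0.229]
ft_force: [8.2, -3.0, -13.5]
grip_width: 0.0233
```

```bash
python3 -c "
from st import *;st();look()"
```

```text
t 12.5 g [640.4  -6.8 121.3] z [ 0.546 -0.103 -0.831] lean 33.8 jaw [ 0.14  0.99 -0.03] w 0.0233 F [  8.2  -3.  -13.5] q [-0.18  0.63  1.92 -0.36  0.   -1.27]
r,a 40.714478723211705 125.3551985197421
bar u 233.963 vmean 152.6 w 542.0
red {233: 124, 234: 216, 235: 1}
```

Request:
{"method": "carry_out", "body": {
  "steps": [
    [[-0.5,-0.4,0],-0.5,1],
    [[-0.45,-0.47,0],-0.5,1]
  ]
}}

```text
time: 12.75
position: [0.6299, -0.0164, 0.1238]
tool_rot: [0.725, 0.627, 0.174, 0.227]
ft_force: [7.9, 0.8, -13.9]
grip_width: 0.024
```

```bash
python3 -c "
from st import *;st();look()"
```

```text
t 12.75 g [631.5 -16.7 121.3] z [ 0.538 -0.111 -0.836] lean 33.3 jaw [ 0.15  0.99 -0.03] w 0.024 F [  7.9   0.8 -13.9] q [-0.2   0.63  1.93 -0.37  0.   -1.26]
r,a 39.94493756293243 144.36165272067524
bar u 229.837 vmean 153.26 w 649.0
red {227: 19, 228: 168, 229: 104, 230: 4, 233: 89, 234: 5}
```

Request:
{"method": "carry_out", "body": {
  "steps": [
    [[-0.38,-0.55,0],-0.5,1],
    [[-0.25,-0.62,0],-0.5,1]
  ]
}}

```text
time: 13.0
position: [0.6249, -0.0285, 0.1238]
tool_rot: [0.731, 0.62, 0.171, 0.228]
ft_force: [5.0, 2.1, -8.2]
grip_width: 0.0235
```

```bash
python3 -c "
from st import *;st();look()"
```

```text
t 13.0 g [626.5 -28.8 121.3] z [ 0.532 -0.121 -0.838] lean 33.0 jaw [ 0.17  0.98 -0.03] w 0.0235 F [ 5.   2.1 -8.2] q [-0.22  0.62  1.94 -0.37  0.   -1.26]
r,a 39.15684481896943 163.45337141277884
bar u 230.3 vmean 153.28 w 677.0
red {228: 53, 229: 200, 230: 42, 233: 91, 234: 5}
```

The region 144–163° shows a large rise, with the tip moved 5.4 px at both sides of its peak. The 39° rise needs re-reading with the better measure. Continuing round.

Request:
{"method": "carry_out", "body": {
  "steps": [
    [[-0.12,-0.65,0],-0.5,1],
    [[0,-0.65,0],-0.5,1]
  ]
}}

```text
time: 13.25
position: [0.624, -0.0411, 0.1238]
tool_rot: [0.737, 0.613, 0.168, 0.229]
ft_force: [4.0, 4.7, -4.6]
grip_width: 0.0239
```

```bash
sed -i 's/\[.664,-.040,0\]/[.6653,-.039,0]/' st.py; python3 -c "
from st import *;st();look()"
```

```text
t 13.25 g [625.6 -41.5 121.3] z [ 0.529 -0.132 -0.838] lean 33.0 jaw [ 0.19  0.98 -0.03] w 0.0239 F [ 4.   4.7 -4.6] q [-0.24  0.62  1.94 -0.37  0.   -1.26]
r,a 39.813018569677865 -176.36406244596373
bar u 233.97 vmean 152.51 w 529.0
red {233: 125, 234: 217, 235: 3}
```

Request:
{"method": "carry_out", "body": {
  "steps": [
    [[0.08,-0.65,0],-0.5,1],
    [[0.18,-0.65,0],-0.5,1]
  ]
}}

```text
time: 13.5
position: [0.6261, -0.051, 0.1238]
tool_rot: [0.74, 0.609, 0.166, 0.231]
ft_force: [4.2, 6.7, -4.5]
grip_width: 0.0237
```

```bash
python3 -c "
from st import *;st();look()"
```

```text
t 13.5 g [627.6 -51.4 121.3] z [ 0.528 -0.14  -0.838] lean 33.1 jaw [ 0.2   0.98 -0.04] w 0.0237 F [ 4.2  6.7 -4.5] q [-0.26  0.62  1.94 -0.14  0.   -1.49]
r,a 39.6322963273226 -161.80635875954775
bar u 233.977 vmean 152.59 w 525.0
red {233: 124, 234: 215, 235: 1}
```

Request:
{"method": "carry_out", "body": {
  "steps": [
    [[0.22,-0.62,0],0,1],
    [[0.32,-0.58,0],0,1]
  ]
}}

```text
time: 13.75
position: [0.6296, -0.0584, 0.1237]
tool_rot: [0.741, 0.608, 0.164, 0.231]
ft_force: [1.8, 6.0, -1.4]
grip_width: 0.0237
```

```bash
python3 -c "
from st import *;st();look()"
```

```text
t 13.75 g [631.2 -58.8 121.2] z [ 0.525 -0.143 -0.839] lean 33.0 jaw [ 0.21  0.98 -0.04] w 0.0237 F [ 1.8  6.  -1.4] q [-0.27  0.63  1.92  0.16  0.01 -1.81]
r,a 39.4136657710409 -149.84175475260363
bar u 233.979 vmean 152.54 w 526.0
red {233: 125, 234: 219, 235: 1}
```

Request:
{"method": "carry_out", "body": {
  "steps": [
    [[0.42,-0.52,0],0,1],
    [[0.48,-0.45,0],0,1]
  ]
}}

```text
time: 14.0
position: [0.636, -0.0661, 0.1237]
tool_rot: [0.742, 0.609, 0.164, 0.228]
ft_force: [-3.8, 2.3, 3.8]
grip_width: 0.0236
```

```bash
python3 -c "
from st import *;st();look()"
```

```text
t 14.0 g [637.6 -66.5 121.2] z [ 0.521 -0.139 -0.842] lean 32.6 jaw [ 0.2   0.98 -0.03] w 0.0236 F [-3.8  2.3  3.8] q [-0.28  0.63  1.9   0.32  0.04 -1.97]
r,a 39.04792119942492 -135.22217268025412
bar u 233.968 vmean 152.51 w 533.0
red {233: 125, 234: 216}
```

Request:
{"method": "carry_out", "body": {
  "steps": [
    [[0.52,-0.45,0],-0.5,1],
    [[0.58,-0.38,0],-0.5,1]
  ]
}}

```text
time: 14.25
position: [0.6462, -0.0736, 0.1238]
tool_rot: [0.748, 0.602, 0.161, 0.228]
ft_force: [0.3, 9.8, 0.3]
grip_width: 0.0238
```

```bash
python3 -c "
from st import *;st();look()"
```

```text
t 14.25 g [647.7 -74.1 121.2] z [ 0.516 -0.147 -0.844] lean 32.4 jaw [ 0.22  0.97 -0.03] w 0.0238 F [0.3 9.8 0.3] q [-0.29  0.64  1.87  0.08  0.06 -1.72]
r,a 39.203367567518434 -116.6049223988956
bar u 233.987 vmean 152.57 w 524.0
red {233: 122, 234: 218, 235: 1}
```

Request:
{"method": "carry_out", "body": {
  "steps": [
    [[0.62,-0.3,0],-0.5,1],
    [[0.65,-0.15,0],-0.5,1]
  ]
}}

```text
time: 14.5
position: [0.658, -0.0771, 0.1238]
tool_rot: [0.753, 0.596, 0.158, 0.229]
ft_force: [-4.5, 3.8, 4.2]
grip_width: 0.0235
```

```bash
python3 -c "
from st import *;st();look()"
```

```text
t 14.5 g [659.6 -77.5 121.2] z [ 0.511 -0.156 -0.845] lean 32.3 jaw [ 0.24  0.97 -0.03] w 0.0235 F [-4.5  3.8  4.2] q [-0.28  0.65  1.84 -0.08  0.09 -1.54]
r,a 38.972477582729184 -98.45962222370427
bar u 233.983 vmean 152.55 w 525.0
red {233: 121, 234: 214, 235: 1}
```

Request:
{"method": "carry_out", "body": {
  "steps": [
    [[0.65,-0.08,0],0,1],
    [[0.65,0.03,0],0,1]
  ]
}}

```text
time: 14.75
position: [0.6698, -0.0772, 0.1238]
tool_rot: [0.754, 0.596, 0.157, 0.228]
ft_force: [-5.0, 2.6, 4.4]
grip_width: 0.0236
```

```bash
python3 -c "
from st import *;st();look()"
```

```text
t 14.75 g [671.3 -77.6 121.2] z [ 0.509 -0.156 -0.847] lean 32.1 jaw [ 0.24  0.97 -0.03] w 0.0236 F [-5.   2.6  4.4] q [-0.28  0.65  1.81 -0.1   0.12 -1.52]
r,a 39.09746356333617 -81.19109642415825
bar u 232.15 vmean 152.91 w 648.0
red {231: 156, 232: 106, 233: 112, 234: 8}
```

Request:
{"method": "carry_out", "body": {
  "steps": [
    [[0.63,0.15,0],0,1],
    [[0.58,0.27,0],0,1]
  ]
}}

```text
time: 15.0
position: [0.6811, -0.0738, 0.1238]
tool_rot: [0.754, 0.596, 0.156, 0.227]
ft_force: [-2.8, -1.5, 1.4]
grip_width: 0.0233
```

```bash
python3 -c "
from st import *;st();look()"
```

```text
t 15.0 g [682.6 -74.2 121.2] z [ 0.507 -0.156 -0.848] lean 32.0 jaw [ 0.24  0.97 -0.03] w 0.0233 F [-2.8 -1.5  1.4] q [-0.26  0.66  1.78 -0.14  0.14 -1.47]
r,a 39.27835499064976 -63.789043365993614
bar u 233.719 vmean 152.77 w 663.0
red {233: 183, 234: 143}
```

A full turn is done, with rises near -78°, 38° and 155°. The 155° one already reads more than 3 mm on its flanks, with both tip moves at or above 4.7 px against 4.5 px for 3 mm. So that is the high spot. Turning back clockwise to it avoids another pass under the hood.

Request:
{"method": "carry_out", "body": {
  "steps": [
    [[-0.6,-0.24,0],0,1],
    [[-0.63,-0.16,0],0,1],
    [[-0.65,-0.07,0],0,1],
    [[-0.65,0.02,0],0.3,1],
    [[-0.64,0.11,0],0.3,1],
    [[-0.62,0.2,0],0.3,1]
  ]
}}

```text
time: 15.65
position: [0.6497, -0.075, 0.1238]
tool_rot: [0.747, 0.602, 0.163, 0.231]
ft_force: [6.3, 4.6, -5.6]
grip_width: 0.0234
```

```bash
python3 -c "
from st import *;st();look()"
```

```text
t 15.65 g [651.2 -75.4 121.3] z [ 0.522 -0.149 -0.84 ] lean 32.9 jaw [ 0.22  0.97 -0.03] w 0.0234 F [ 6.3  4.6 -5.6] q [-0.29  0.64  1.87  0.09  0.06 -1.73]
r,a 39.04268591930772 -111.11804099948225
bar u 233.953 vmean 152.61 w 552.0
red {233: 135, 234: 218, 235: 1}
```

Request:
{"method": "carry_out", "body": {
  "steps": [
    [[-0.59,0.27,0],0.3,1],
    [[-0.55,0.35,0],0.3,1],
    [[-0.5,0.43,0],0.3,1],
    [[-0.43,0.5,0],0.3,1],
    [[-0.35,0.55,0],0.3,1],
    [[-0.27,0.6,0],0.3,1],
    [[-0.18,0.62,0],0.3,1]
  ]
}}

```text
time: 16.4
position: [0.6263, -0.0507, 0.1238]
tool_rot: [0.738, 0.611, 0.166, 0.233]
ft_force: [-1.2, -5.0, -1.8]
grip_width: 0.0236
```

```bash
python3 -c "
from st import *;st();look()"
```

```text
t 16.4 g [627.9 -51.1 121.2] z [ 0.53  -0.14  -0.837] lean 33.2 jaw [ 0.2   0.98 -0.04] w 0.0236 F [-1.2 -5.  -1.8] q [-0.26  0.62  1.94  0.88 -0.   -2.52]
r,a 39.2673494102353 -162.09794396905744
bar u 233.92 vmean 152.49 w 586.0
red {233: 134, 234: 219, 235: 2}
```

Request:
{"method": "carry_out", "body": {
  "steps": [
    [[-0.14,0.63,0],0,1],
    [[-0.05,0.65,0],0,1],
    [[0.03,0.65,0],0,1]
  ]
}}

```text
time: 16.75
position: [0.624, -0.036, 0.1238]
tool_rot: [0.737, 0.613, 0.17, 0.228]
ft_force: [0.6, -3.9, -4.8]
grip_width: 0.0236
```

```bash
python3 -c "
from st import *;st();look()"
```

```text
t 16.75 g [625.6 -36.4 121.3] z [ 0.53  -0.128 -0.838] lean 33.0 jaw [ 0.19  0.98 -0.03] w 0.0236 F [ 0.6 -3.9 -4.8] q [-0.24  0.62  1.94  0.87 -0.   -2.49]
r,a 39.74363316658643 176.28516240048194
bar u 233.921 vmean 152.55 w 572.0
red {233: 135, 234: 218}
```

Request:
{"method": "carry_out", "body": {
  "steps": [
    [[0.1,0.6,0],0,1],
    [[0.14,0.45,0],0,1]
  ]
}}

```text
time: 17.0
position: [0.6253, -0.0277, 0.1238]
tool_rot: [0.736, 0.614, 0.173, 0.226]
ft_force: [-1.6, -4.9, -3.1]
grip_width: 0.0237
```

```bash
python3 -c "
from st import *;st();look()"
```

```text
t 17.0 g [626.9 -28.1 121.3] z [ 0.532 -0.121 -0.838] lean 33.1 jaw [ 0.19  0.98 -0.02] w 0.0237 F [-1.6 -4.9 -3.1] q [-0.22  0.62  1.94  0.85 -0.   -2.47]
r,a 39.892080761508474 164.13906633724366
bar u 230.337 vmean 153.31 w 683.0
red {228: 37, 229: 208, 230: 50, 233: 90, 234: 6}
```

Request:
{"method": "carry_out", "body": {
  "steps": [
    [[0.15,0.4,0],0,1]
  ]
}}

```text
time: 17.15
position: [0.6264, -0.0244, 0.1238]
tool_rot: [0.735, 0.615, 0.174, 0.226]
ft_force: [-0.3, -5.2, -3.2]
grip_width: 0.0235
```

```bash
python3 -c "
from st import *;st();look()"
```

```text
t 17.15 g [628.  -24.7 121.3] z [ 0.534 -0.118 -0.837] lean 33.1 jaw [ 0.18  0.98 -0.02] w 0.0235 F [-0.3 -5.2 -3.2] q [-0.22  0.62  1.94  0.85 -0.   -2.46]
r,a 39.9725431680142 159.09343254405746
bar u 229.411 vmean 153.32 w 679.0
red {227: 126, 228: 172, 229: 17, 233: 91, 234: 8}
```

Request:
{"method": "carry_out", "body": {
  "steps": [
    [[0.17,0.4,0],0,1]
  ]
}}

```text
time: 17.3
position: [0.6278, -0.0208, 0.1238]
tool_rot: [0.735, 0.615, 0.176, 0.225]
ft_force: [-1.2, -4.7, -2.2]
grip_width: 0.0238
```

```bash
python3 -c "
from st import *;st();look()"
```

```text
t 17.3 g [629.4 -21.2 121.3] z [ 0.536 -0.115 -0.837] lean 33.2 jaw [ 0.18  0.98 -0.02] w 0.0238 F [-1.2 -4.7 -2.2] q [-0.21  0.62  1.94  0.84  0.   -2.45]
r,a 40.06410958430535 153.606685659766
bar u 229.061 vmean 153.55 w 706.0
red {226: 19, 227: 238, 228: 146, 229: 3, 233: 92, 234: 4}
```

Request:
{"method": "carry_out", "body": {
  "steps": [
    [[0.14,0.3,0],0,1]
  ]
}}

```text
time: 17.45
position: [0.6293, -0.0179, 0.1238]
tool_rot: [0.734, 0.616, 0.177, 0.225]
ft_force: [-1.1, -5.2, -2.5]
grip_width: 0.0233
```

```bash
python3 -c "
from st import *;st();look()"
```

```text
t 17.45 g [630.9 -18.2 121.3] z [ 0.537 -0.112 -0.836] lean 33.3 jaw [ 0.18  0.98 -0.02] w 0.0233 F [-1.1 -5.2 -2.5] q [-0.21  0.63  1.93  0.84  0.   -2.44]
r,a 40.15360351141183 148.8682614614068
bar u 229.246 vmean 153.41 w 716.0
red {227: 189, 228: 161, 229: 3, 233: 91, 234: 7}
```

Request:
{"method": "carry_out", "body": {
  "steps": [
    [[0.2,0.3,0],0,1]
  ]
}}

```text
time: 17.6
position: [0.6312, -0.015, 0.1237]
tool_rot: [0.734, 0.616, 0.179, 0.225]
ft_force: [-3.0, -3.1, 1.7]
grip_width: 0.0235
```

```bash
python3 -c "
from st import *;st();look()"
```

```text
t 17.6 g [632.9 -15.3 121.2] z [ 0.539 -0.109 -0.835] lean 33.4 jaw [ 0.18  0.98 -0.01] w 0.0235 F [-3.  -3.1  1.7] q [-0.2   0.63  1.93  0.84  0.   -2.43]
r,a 40.17939962923439 143.859294922852
bar u 230.01 vmean 153.25 w 671.0
red {228: 129, 229: 149, 230: 8, 233: 92, 234: 5}
```

Request:
{"method": "carry_out", "body": {
  "steps": [
    [[0.22,0.35,0],0,1]
  ]
}}

```text
time: 17.75
position: [0.6336, -0.0118, 0.1237]
tool_rot: [0.733, 0.616, 0.181, 0.225]
ft_force: [-0.5, -3.2, 0.5]
grip_width: 0.0234
```

```bash
python3 -c "
from st import *;st();look()"
```

```text
t 17.75 g [635.3 -12.1 121.2] z [ 0.542 -0.107 -0.834] lean 33.5 jaw [ 0.18  0.98 -0.01] w 0.0234 F [-0.5 -3.2  0.5] q [-0.19  0.63  1.93  0.83  0.   -2.42]
r,a 40.298779217909804 138.16579546129998
bar u 231.555 vmean 153.39 w 676.0
red {230: 138, 231: 186, 232: 13, 233: 94, 234: 8}
```

The readings are symmetric about 153.3° when turned clockwise, and about 154.8° counter-clockwise because of slight give. Turning back counter-clockwise to the peak.

Request:
{"method": "carry_out", "body": {
  "steps": [
    [[-0.35,-0.42,0],0,1],
    [[-0.27,-0.45,0],0,1],
    [[0,0,0],0,1]
  ]
}}

```text
time: 18.1
position: [0.6313, -0.0151, 0.1239]
tool_rot: [0.732, 0.619, 0.18, 0.22]
ft_force: [-2.8, -2.6, 3.3]
grip_width: 0.0234
```

```bash
python3 -c "
from st import *;st();look();st()"
```

```text
t 18.1 g [632.9 -15.4 121.3] z [ 0.536 -0.098 -0.838] lean 33.0 jaw [ 0.17  0.99 -0.01] w 0.0234 F [-2.8 -2.6  3.3] q [-0.21  0.63  1.93  0.93  0.02 -2.54]
r,a 40.09914703001409 143.99343047129497
bar u 230.063 vmean 153.22 w 682.0
red {228: 119, 229: 161, 230: 14, 233: 91, 234: 7}
t 18.15 g [632.9 -15.3 121.4] z [ 0.536 -0.098 -0.838] lean 33.1 jaw [ 0.17  0.99 -0.01] w 0.0235 F [ 1.3 -2.  -2. ] q [-0.21  0.63  1.93  0.93  0.02 -2.54]
r,a 40.13671444488645 143.79342897084908
```

Request:
{"method": "carry_out", "body": {
  "steps": [
    [[-0.25,-0.45,0],0,1],
    [[-0.2,-0.4,0],0,1]
  ]
}}

```text
time: 18.35
position: [0.6287, -0.0195, 0.1239]
tool_rot: [0.732, 0.62, 0.183, 0.216]
ft_force: [3.9, 1.9, -2.3]
grip_width: 0.0235
```

```bash
python3 -c "
from st import *;st();look();look();st()"
```

```text
t 18.35 g [630.3 -19.7 121.4] z [ 0.535 -0.09  -0.84 ] lean 32.9 jaw [ 0.16  0.99 -0.  ] w 0.0235 F [ 3.9  1.9 -2.3] q [-0.22  0.62  1.93  1.24  0.03 -2.86]
r,a 39.94128102651241 151.15244380437082
bar u 229.209 vmean 153.36 w 708.0
red {226: 1, 227: 193, 228: 156, 229: 2, 233: 87, 234: 5}
bar u 229.149 vmean 153.56 w 676.0
red {226: 11, 227: 221, 228: 147, 233: 93, 234: 4}
t 18.45 g [630.  -20.2 121.5] z [ 0.535 -0.091 -0.84 ] lean 32.9 jaw [ 0.16  0.99 -0.  ] w 0.0235 F [ 3.3  3.  -3.7] q [-0.22  0.62  1.94  1.23  0.03 -2.85]
r,a 39.95344628181712 151.9293464716026
```

q6 is at its range limit. I'll unwind it by spinning the tool clockwise about the free knob while finishing the last degree or so.

Request:
{"method": "carry_out", "body": {
  "steps": [
    [[-0.03,-0.05,0],-1.5,1],
    [[-0.03,-0.05,0],-1.5,1],
    [[-0.03,-0.05,0],-1.5,1]
  ]
}}

```text
time: 18.75
position: [0.6278, -0.0211, 0.124]
tool_rot: [0.744, 0.604, 0.18, 0.222]
ft_force: [0.9, 5.0, -1.2]
grip_width: 0.0235
```

```bash
python3 -c "
from st import *;st();look();look();st()"
```

```text
t 18.75 g [629.4 -21.4 121.5] z [ 0.535 -0.113 -0.837] lean 33.2 jaw [ 0.21  0.98 -0.  ] w 0.0235 F [ 0.9  5.  -1.2] q [-0.21  0.62  1.94  0.96  0.   -2.54]
r,a 40.001477006977325 153.9185779908607
bar u 229.084 vmean 153.56 w 725.0
red {226: 18, 227: 220, 228: 148, 229: 4, 233: 90, 234: 6}
bar u 229.078 vmean 153.54 w 714.0
red {226: 17, 227: 218, 228: 147, 229: 5, 233: 91, 234: 8}
t 18.85 g [629.  -22.1 121.4] z [ 0.535 -0.114 -0.837] lean 33.2 jaw [ 0.21  0.98 -0.  ] w 0.0232 F [0.3 4.7 2.8] q [-0.21  0.62  1.94  0.97  0.   -2.54]
r,a 39.99728767750894 155.02045809771607
```

The needle is at its extreme: 229.08 against a peak of 229.06. Now letting go and backing out along the tool axis.

Request:
{"method": "carry_out", "body": {
  "steps": [
    [[0,0,0],0,0.4],
    [[0,0,0],0,0.4],
    [[0,0,0],0,0.4],
    [[0,0,0],0,0.4],
    [[0,0,0],0,0.4]
  ]
}}

```text
time: 19.35
position: [0.6264, -0.0242, 0.1237]
tool_rot: [0.744, 0.604, 0.178, 0.223]
ft_force: [-0.1, 0.0, 0.1]
grip_width: 0.0504
```

```bash
python3 -c "
from st import *;st();look();look()"
```

```text
t 19.35 g [628.1 -24.6 121.2] z [ 0.534 -0.118 -0.837] lean 33.1 jaw [ 0.21  0.98 -0.  ] w 0.0504 F [-0.1  0.   0.1] q [-0.22  0.62  1.94  0.96  0.   -2.54]
r,a 39.93476520507164 158.86626363438205
bar u 229.066 vmean 153.56 w 723.0
red {226: 18, 227: 216, 228: 149, 229: 3, 233: 94, 234: 5}
bar u 229.064 vmean 153.55 w 731.0
red {226: 17, 227: 217, 228: 150, 229: 6, 233: 89, 234: 7}
```

Request:
{"method": "carry_out", "body": {
  "steps": [
    [[-0.8,0.2,1.5],0,0.4],
    [[-1,0.2,2],0,0.4],
    [[-1.5,0.3,3],0,0.4],
    [[-1.5,0.3,3.5],0,0.4],
    [[-1.5,0.3,4],0,1],
    [[0,1,4],0,1]
  ]
}}

```text
time: 20.05
position: [0.573, -0.0043, 0.2664]
tool_rot: [0.744, 0.605, 0.181, 0.218]
ft_force: [0.8, 0.3, 0.0]
grip_width: 0.0429
```

```bash
python3 -c "
from st import *;st();look()
c=cams.camera('top');crop(c,200,125,310,230,7,'pics/c6.png')
print((proj(c,[[.664,.1055,.105],[.664,.1055,.112]])-[200,125])*7)"
```

```text
t 20.05 g [574.6  -4.7 263.9] z [ 0.533 -0.105 -0.84 ] lean 32.9 jaw [0.2  0.98 0.01] w 0.0429 F [0.8 0.3 0. ] q [-0.21  0.3   1.94  0.02  0.33 -1.59]
r,a 96.97603903658876 159.26347838013763
bar u 229.063 vmean 153.56 w 668.0
red {226: 16, 227: 206, 228: 141, 229: 3, 233: 87, 234: 4}
[[132.52041617 366.36480738]
 [130.98575418 363.90006918]]
```

View pics/c6.png

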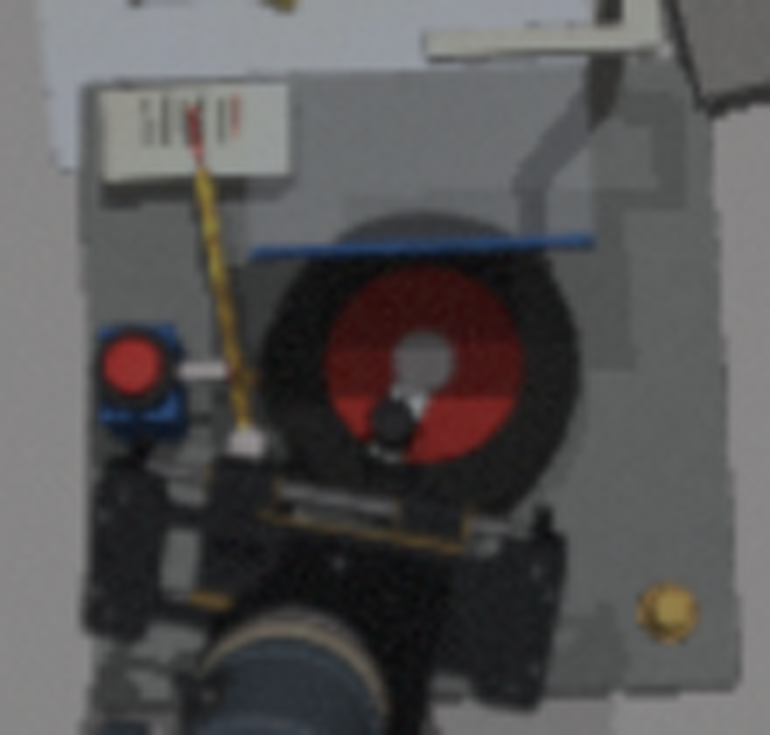

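The wheel has stayed. The knob is at (392,422), and the needle at (190,110) stands about 3 marks from zero. The cap is at (132,365), as predicted for (0.665, 0.106). Moving over the cap with the fingers shut.

Request:
{"method": "carry_out", "body": {
  "steps": [
    [[2.5,3.7,0],0,1],
    [[2.5,3.7,0],0,1],
    [[2.5,3.7,0],0,1],
    [[0,0,-3],0,1],
    [[0,0,-3],0,1],
    [[0,0,0],0,1]
  ]
}}

```text
time: 20.75
position: [0.6572, 0.1106, 0.2134]
tool_rot: [0.741, 0.603, 0.191, 0.226]
ft_force: [-0.4, -0.1, -0.5]
grip_width: 0.0007
```

```bash
cat >> st.py <<'E'
def tip():
    o=robot.get_obs();M=R.from_quat(o["tool_rot"]).as_matrix()
    P=o["position"]+.022*M[:,2]-.0095*np.sign(M[2,1])*M[:,1];print("tip low",(P*1000).round(1),"to cap",((np.array([.665,.106,.11])-P)*1000).round(1))
E
python3 -c "from st import *;st();tip();look()"
```

```text
t 20.75 g [658.9 110.3 210.9] z [ 0.556 -0.104 -0.825] lean 34.5 jaw [0.2  0.98 0.01] w 0.0007 F [-0.4 -0.1 -0.5] q [ 0.06  0.5   1.78 -0.47  0.3  -0.9 ]
r,a 149.3988406858025 92.46234911187841
tip low [661.8 109.9 189.9] to cap [  3.2  -3.9 -79.9]
bar u 229.07 vmean 153.57 w 718.0
red {226: 18, 227: 215, 228: 149, 229: 4, 233: 88, 234: 6}
```

Request:
{"method": "carry_out", "body": {
  "steps": [
    [[0,-0.1,-2.5],0,1],
    [[0,-0.1,-2.5],0,1],
    [[0,-0.1,-1.5],0,1],
    [[0,0,0],0,1]
  ]
}}

```text
time: 21.2
position: [0.6619, 0.1062, 0.1549]
tool_rot: [0.74, 0.601, 0.197, 0.23]
ft_force: [-0.6, 0.5, -0.2]
grip_width: 0.0004
```

```bash
python3 -c "from st import *;st();tip();c=cams.camera('side');crop(c,225,165,315,245,8,'pics/c7.png')"
```

```text
t 21.2 g [663.6 105.9 152.5] z [ 0.568 -0.103 -0.817] lean 35.3 jaw [0.2  0.98 0.01] w 0.0004 F [-0.6  0.5 -0.2] q [ 0.05  0.61  1.82 -0.86  0.17 -0.5 ]
r,a 144.89773352651605 90.66075047310774
tip low [666.8 105.6 131.5] to cap [ -1.8   0.4 -21.5]
```

View pics/c7.png

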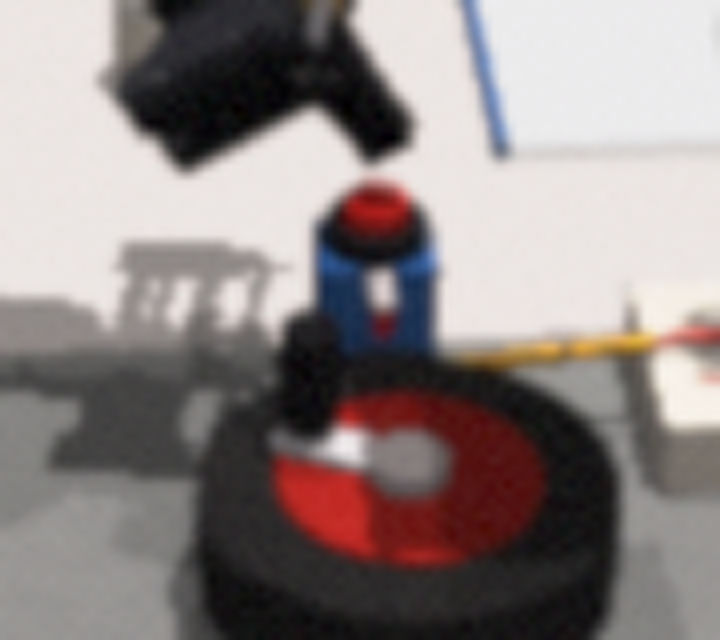

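The fingertips at (378,158) hang directly above the cap at (375,200), with the knob and gauge free. Descending gently.

Request:
{"method": "carry_out", "body": {
  "steps": [
    [[-0.1,0,-1.0],0,1],
    [[-0.1,0,-0.5],0,1],
    [[0,0,-0.5],0,1]
  ]
}}

```text
time: 21.55
position: [0.6649, 0.1055, 0.1435]
tool_rot: [0.739, 0.598, 0.203, 0.234]
ft_force: [-0.4, -0.5, -0.2]
grip_width: 0.0005
```

```bash
python3 -c "from st import *;st();tip()"
```

```text
t 21.55 g [666.6 105.2 141.1] z [ 0.58  -0.104 -0.808] lean 36.1 jaw [0.2  0.98 0.02] w 0.0005 F [-0.4 -0.5 -0.2] q [ 0.05  0.63  1.83 -1.12  0.15 -0.24]
r,a 144.21768581659595 89.47440332800575
tip low [670.1 104.9 120.1] to cap [ -5.1   1.1 -10.1]
```

Request:
{"method": "carry_out", "body": {
  "steps": [
    [[-0.1,0,-0.4],0,1],
    [[-0.1,0,-0.4],0,1]
  ]
}}

```text
time: 21.75
position: [0.6656, 0.105, 0.1403]
tool_rot: [0.738, 0.597, 0.206, 0.237]
ft_force: [-0.1, 0.4, 0.0]
grip_width: 0.0001
```

```bash
python3 -c "from st import *;st();tip()"
```

```text
t 21.75 g [667.4 104.7 137.9] z [ 0.587 -0.104 -0.803] lean 36.6 jaw [0.2  0.98 0.02] w 0.0001 F [-0.1  0.4  0. ] q [ 0.05  0.64  1.83 -1.26  0.14 -0.1 ]
r,a 143.7231107725327 89.17170174865011
tip low [671.1 104.4 117. ] to cap [-6.1  1.6 -7. ]
```

The wrist is nearing q4's limit, so I'm spinning the tool to bring the lean into the arm's plane and re-centring it.

Request:
{"method": "carry_out", "body": {
  "steps": [
    [[-0.3,0.05,0],3,1],
    [[-0.3,0.05,0],3,1],
    [[-0.2,0.05,0],3,1],
    [[0,0,0],3,1]
  ]
}}

```text
time: 22.15
position: [0.6625, 0.1125, 0.15]
tool_rot: [0.67, 0.669, 0.229, 0.228]
ft_force: [-0.1, 0.3, -0.2]
grip_width: 0.0005
```

```bash
python3 -c "from st import *;st();tip()"
```

```text
t 22.15 g [664.3 112.5 147.6] z [ 0.612  0.001 -0.791] lean 37.7 jaw [0. 1. 0.] w 0.0005 F [-0.1  0.3 -0.2] q [ 0.    0.62  1.87 -1.15  0.   -0.42]
r,a 151.4669052256133 90.35980795488601
tip low [668.5 112.5 126.8] to cap [ -3.5  -6.5 -16.8]
```

Request:
{"method": "carry_out", "body": {
  "steps": [
    [[-0.3,-0.4,-0.5],0,1],
    [[-0.3,-0.3,-0.6],0,1],
    [[-0.1,0,-0.6],0,1]
  ]
}}

```text
time: 22.45
position: [0.6635, 0.1064, 0.1458]
tool_rot: [0.672, 0.668, 0.225, 0.228]
ft_force: [-0.6, -0.1, 0.2]
grip_width: 0.0003
```

```bash
python3 -c "from st import *;st();tip()"
```

```text
t 22.45 g [665.3 106.3 143.5] z [ 0.607 -0.005 -0.795] lean 37.4 jaw [ 0.01  1.   -0.  ] w 0.0003 F [-0.6 -0.1  0.2] q [-0.01  0.62  1.87 -1.19  0.   -0.38]
r,a 145.34089728967152 89.98782248771688
tip low [669.3 106.3 122.6] to cap [ -4.3  -0.3 -12.6]
```

Request:
{"method": "carry_out", "body": {
  "steps": [
    [[-0.5,0,-0.8],0,1],
    [[-0.5,0,-0.8],0,1],
    [[-0.4,0,-0.6],0,1]
  ]
}}

```text
time: 22.75
position: [0.658, 0.1069, 0.134]
tool_rot: [0.674, 0.67, 0.219, 0.22]
ft_force: [2.2, 0.1, 2.4]
grip_width: 0.0006
```

```bash
python3 -c "from st import *;st();tip()"
```

```text
t 22.75 g [659.7 106.9 131.6] z [ 0.591 -0.004 -0.807] lean 36.2 jaw [ 0.01  1.   -0.  ] w 0.0006 F [2.2 0.1 2.4] q [-0.01  0.64  1.87 -1.25  0.   -0.33]
r,a 146.02327957411754 92.18747944693169
tip low [663.3 106.9 110.7] to cap [ 1.7 -0.9 -0.7]
```

Contact at the centre of the cap (z ≈ 0.111). Pressing down.

Request:
{"method": "carry_out", "body": {
  "steps": [
    [[-0.1,0,-0.5],0,1],
    [[-0.1,0,-0.5],0,1]
  ]
}}

```text
time: 22.95
position: [0.6589, 0.107, 0.1286]
tool_rot: [0.675, 0.671, 0.217, 0.219]
ft_force: [-14.0, -2.8, 28.0]
grip_width: 0.0008
```

```bash
python3 -c "from st import *;st();tip();look()"
```

```text
t 22.95 g [660.6 107.  126.2] z [ 0.585 -0.005 -0.811] lean 35.8 jaw [ 0.01  1.   -0.  ] w 0.0008 F [-14.   -2.8  28. ] q [-0.01  0.65  1.87 -1.26  0.   -0.31]
r,a 146.0962086905836 91.83710033052704
tip low [664.  107.  105.2] to cap [ 1.  -1.   4.8]
bar u 229.068 vmean 153.54 w 722.0
red {226: 19, 227: 216, 228: 148, 229: 6, 233: 89, 234: 7}
```

28 N with the travel stopped after about 6 mm, so the cap is fully down, and the needle is unchanged. Retreating.

Request:
{"method": "carry_out", "body": {
  "steps": [
    [[0,0,1],0,1],
    [[0,0,2],0,1],
    [[0,0,3],0,1],
    [[-1,0,4.5],0,1],
    [[-2,0,4.5],0,1],
    [[-4,0,2],0,1],
    [[-4,0,0],0,1],
    [[0,0,0],0,1]
  ]
}}

```text
time: 23.8
position: [0.5561, 0.1001, 0.2223]
tool_rot: [0.677, 0.664, 0.212, 0.236]
ft_force: [-0.3, 0.4, -0.3]
grip_width: 0.0005
```

```bash
python3 -c "
from st import *;st();look()
c=cams.camera('top');cv2.imwrite('pics/f.png',cv2.resize(c['pixels'][90:280,120:400,::-1],None,fx=2.8,fy=2.8,interpolation=cv2.INTER_CUBIC))"
```

```text
t 23.8 g [557.9 100.  219.9] z [ 0.6   -0.038 -0.799] lean 37.0 jaw [ 0.03  1.   -0.03] w 0.0005 F [-0.3  0.4 -0.3] q [-0.    0.38  2.05 -0.54  0.07 -1.03]
r,a 175.65926115881769 127.67857917889035
bar u 229.063 vmean 153.54 w 683.0
red {226: 15, 227: 210, 228: 143, 229: 3, 233: 88, 234: 5}
```

View pics/f.png

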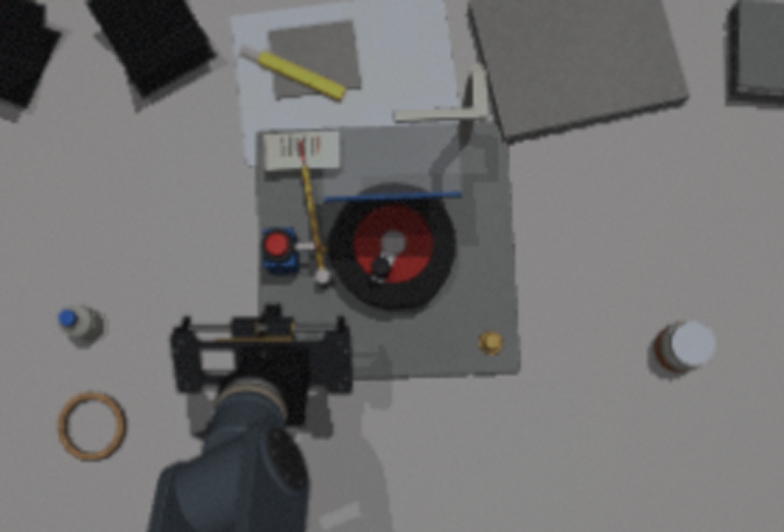

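Everything is standing as before: the arm is clear of the stand at height 0.22 m, the needle is at its peak at (302,148), and the jar, tape, bottle and bush are undisturbed. Handing in.

```bash
python3 -c "
from rig import robot
print(robot.hand_in())"
```

```text
the job is handed in; nothing more can be done
None
```

I found the wheel's highest spot, stopped it under the gauge foot, pressed the marker fully down there, and handed the job in at about 24 s.

- **Reaching the knob:** the moves give no tilt, so I leaned the gripper about 34–40° by pushing against the arm's reach limit. I then gripped the knob and took it round a full turn under the hood, at roughly 60–90°/s.
- **Finding the spot:** there were three rises, at knob angles of about −78°, 38° and 154°. The one at 154° was highest: the needle tip moved about 6–7 px, while 3 mm would give about 4.5 px. I scanned it finely from both sides and stopped at the peak.
- **Marking:** I let go and backed out, and the needle stayed put. I pressed the cap until it bottomed, after about 6 mm at 28 N, then backed off.

**Last checks**
- The needle bar read 229.063 px, against a scanned peak of 229.06.
- The force on the tool was about 0, and the arm is clear of the stand.
- In the last picture the jar, tape, bottle and bush stand where they were.

**Less certain**
- The 38° rise was read only once, with a cruder needle measure, so the comparison rests mainly on the size of the 154° rise.
- Joint 6 read −2.86 and −2.854 for a moment (range −2.85) before I unwound it.

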